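# Load the vacuum chamber and close it up

### The job

Pull every brown insulator spacer out of the slotted rack by its showing top edge and load them all into the open vacuum chamber; then put the lid on so that it sits flat and fully home on the rim, and only then bring both hold-down clamps fully down over it. Leave the jar, the wrench and the cardboard box where they are.

Things in the scene. Friction and masses are not known exactly. Their poses are not given: they have to be found in the camera images.
- chamber: round open-topped steel vacuum chamber, fixed to the bench: 200 mm outside diameter, 184 mm inside, rim 90 mm above the bench, inner floor 8 mm above the bench. Origin: centre of its underside, on the bench; z up, x along the brass port, y towards the left clamp. Clamp posts stand outside the wall at +y and -y, out to 130 mm from the centre, 94 mm tall with hinge cheeks up to 116 mm; port on the +x side out to 120 mm
- clamp_left (a joint): left hold-down clamp (at the chamber's +y side): a steel bar 80 long, 20 wide, 10 thick with a red end, hinged at its outer end on a post outside the chamber wall. 0 = down, lying level over the lid's edge and pointing at the chamber's middle (its underside then 1 mm above a seated lid); pi/2 = upright; more = leaning outwards, up to 2.3. It stays where it is left; about 3 N at its end moves it
- clamp_right (a joint): right hold-down clamp (at the chamber's -y side): a steel bar 80 long, 20 wide, 10 thick with a red end, hinged at its outer end on a post outside the chamber wall. 0 = down, lying level over the lid's edge and pointing at the chamber's middle (its underside then 1 mm above a seated lid); pi/2 = upright; more = leaning outwards, up to 2.3. It stays where it is left; about 3 N at its end moves it
- clamp_left_pivot (a point): hinge axis of the left clamp: 119 mm from the chamber's centre along its +y, 106 mm above the bench; the axis is level, along the chamber's x
- clamp_right_pivot (a point): the same for the right clamp, on the -y side
- clamp_left_tip (a point): middle of the left clamp's free end, 80 mm from its hinge
- clamp_right_tip (a point): middle of the right clamp's free end, 80 mm from its hinge
- lid: loose round lid, about 450 g: clear disc 208 mm across and 10 thick, with a teal seal plug 174 across and 8 high under it (the plug goes inside the chamber rim, 5 mm clearance all round) and a black knob 30 across and 40 high in the middle of its top. Origin: centre of the plug's underside; z up through the knob. On the bench it lies on its plug, knob up; seated, its disc lies on the rim and its origin is 82 mm above the bench
- lid_knob (a point): middle of the top of the lid's knob, 58 mm above the lid's origin
- rack: fixed aluminium rack, 219 by 72 mm, with five narrow slots in a row along its x at -92, -46, 0, 46 and 92 mm: each 17 wide, running across the rack along y with open ends; slot floor 6 mm, top of the rack 33 mm above the bench. Origin: centre of its underside on the bench. It may be on either side of the chamber
- spacer1: brown insulator spacer block, 14 (x, thickness) by 44 (y, width) by 55 (z, height) mm, about 60 g, two brass inserts through its thickness. Origin: centre of its 14 by 44 underside. It stands in a rack slot, its z up, its x along the rack's x, with the top 28 mm showing. May be absent
- spacer2: brown insulator spacer block, 14 (x, thickness) by 44 (y, width) by 55 (z, height) mm, about 60 g, two brass inserts through its thickness. Origin: centre of its 14 by 44 underside. It stands in a rack slot, its z up, its x along the rack's x, with the top 28 mm showing. May be absent
- spacer3: brown insulator spacer block, 14 (x, thickness) by 44 (y, width) by 55 (z, height) mm, about 60 g, two brass inserts through its thickness. Origin: centre of its 14 by 44 underside. It stands in a rack slot, its z up, its x along the rack's x, with the top 28 mm showing. May be absent
- spacer4: brown insulator spacer block, 14 (x, thickness) by 44 (y, width) by 55 (z, height) mm, about 60 g, two brass inserts through its thickness. Origin: centre of its 14 by 44 underside. It stands in a rack slot, its z up, its x along the rack's x, with the top 28 mm showing. May be absent
- spacer5: brown insulator spacer block, 14 (x, thickness) by 44 (y, width) by 55 (z, height) mm, about 60 g, two brass inserts through its thickness. Origin: centre of its 14 by 44 underside. It stands in a rack slot, its z up, its x along the rack's x, with the top 28 mm showing. May be absent
- jar: bystander: closed jar, 56 mm across, 85 tall; origin under its centre
- wrench: bystander: wrench lying on the bench; origin near its middle
- parts_box: bystander: small closed cardboard box 50 by 80 by 40 mm; origin under its centre
Not all that is in view belongs to the job. What is shaped like the spacer3 but green is not meant. Leave any turquoise look-alike of the spacer1 alone.

How it is judged:
By the outcome, as a careful person would: the job done as asked, in the order asked, and still so for the second after the job is handed in, with the robot touching nothing.
Of spacer1, spacer2, spacer3, spacer4, spacer5 only 3 to 5 are there at a start; the rules pass over those that are not, and their reading is None.
At some moment in a run one of lid may be knocked a few centimetres aside while the robot is not near it.
Once in a run the grip may slacken for a moment while it holds something.
It also fails if it takes over 210 s, if anything falls off the work surface, if the arm or the gripper's body presses on something with over 40 N, if the wrist force passes 120 N, or if a joint passes its speed limit or range.

### The arm

A 6-joint arm with a two-finger parallel gripper is mounted at the origin on the work surface. World frame = base frame: x ahead of the robot, y to its left, z up, the work surface at z = 0. Lengths are in m, angles in rad, forces in N, time in s.
With the tool pointing down it reaches from about 0.375 to 0.975 m from the base axis. Payload 3.8 kg.
Tool frame: the origin (TCP) lies at the very end of the fingers, on their centre line; the grasp point (between the pads) lies 19 mm behind it; z points along the fingers, y is the direction in which the jaws open and shut (so a half turn about z gives the same grasp; the last joint's range is limited). The gripper opens to 85 mm and grips with 20 to 120 N. Pads are 22 mm wide; open, the fingers measure 114 mm over their backs; the gripper's body (76 mm by 85 mm) begins 54 mm behind the grasp point. The pads swing forward as they close: fully open they stand 13 mm farther back than shut.
Start: joints at [1.069, 0.264, 1.604, -0, 1.274, -0.037], TCP at [0.303, 0.603, 0.231] pointing down, gripper open.
Joint ranges: [-2.63, 2.63], [-0.94, 2.18], [0.31, 2.57], [-1.31, 4.45], [0, 2.66], [-2.55, 2.55]. Speed limits (rad/s): [2.57, 2.57, 3.14, 3.14, 3.14, 3.14].

### API

Orientations are given as a rotation vector (axis times angle).
In Python, from workcell import status, read_camera, camera_info, order gives the robot as it stands.
- The arm moves only by the tool move_arm, never from a script. Its argument "deltas" is a list of rows, each a list of 3 entries, a list of its own where there are three numbers: the turn, a rotation vector about the world's x, y, z as a fraction of full scale, then the shift along the world's x, y, z as a fraction of full scale, then the closure, from -1 (fully open) to 1 (shut), so that 0 is half open. A call has 1 to 20 rows; each row is the pose to reach, as a shift and turn from the pose commanded when the call began; what a row does not reach only later rows make up. Full scale, the value 1, is 0.1 m for a shift and pi/2 rad for a turn. A row lasts 1/8 s, in which the tool goes at most 62.5 mm and 10.7 degrees, less where a joint would pass 70% of its speed; a pose out of reach is approached as far as the arm can. A call with a number of a shift or a turn outside -1 to 1 is refused whole. A call with a gripper value outside its range is refused whole. The fingers move at their own pace and stop on an object; "grip_force" is the grip in N (left out, the last holds). Time passes only in rows, so rows that repeat a pose let the fingers close. It gives the time, the measured TCP pose, the force and the opening at its end, in the units of the state.
- status.read_state(): the state, without advancing time (a new reading comes with each control period).
- read_camera(name): name is "scene" or "top"; returns (picture, depth): 400x640x3 uint8, red, green, blue; 400x640 float32, m along the optical axis (not along the pixel's ray), 0 where there is no reading.
- camera_info(name): a dict with "K" (3x3 intrinsics, pixels), "R" (3x3) and "t" (3): a world point X has camera coordinates R X + t. Camera axes: x right, y down, z forward; pixel columns grow to the right and rows downward; lengths in m; the calibration is good to about 2 mm. A picture is of the moment at which its call begins. camera_info takes no time and is no camera call.
- order.finish_job(): hands the job in, once; it reports no verdict.
The state is a dict: "time": time; "q": joint angles; "joint_vel": joint speeds; "joint_torque": joint torques, N m; "tool_pos": TCP position; "tcp_rot": TCP orientation; "wrist_force": force on the tool from outside, world axes, zero at the start; "torque": the same for the moment, N m; "width": opening from 0.0 (shut) to 1.0 (fully open).
Only numpy, scipy, OpenCV 4.12 (cv2) and the standard library are available. Lean on these libraries where they do the work, as an engineer would, in place of code of your own. Each camera call takes 0.05 s, during which the arm holds its last target. There are 200 camera calls.

## Working session

There is one attempt and no reset: what is moved stays moved. The work goes in short steps, Python scripts to look and compute and a tool call to move; the robot and the scene stay as the last step left them, time stands still between calls to the robot, and variables do not carry over. Pictures are saved under pics/ and viewed, about 12 in all and at most 16, crops included, and the job is handed in when it is done.

Besides the shell and the picture viewer there is one more tool, called after ">>>" by a JSON object that holds its "method" and its "body". move_arm: Moves the arm, as the interface text tells. Its arguments: {"type":"object","properties":{"deltas":{"type":"array","items":{"type":"array"}},"grip_force":{"type":"number"}},"required":["deltas"]}

```bash
mkdir -p pics; ls
cat > h.py <<'E'
import numpy as np, cv2
from workcell import status, read_camera, camera_info, order
def snap(n,save=None):
    im,d=read_camera(n)
    if save: cv2.imwrite('pics/'+save,im[:,:,::-1])
    return im,d
def cloud(n,d):
    c=camera_info(n);K,R,t=[np.array(c[k],float) for k in('K','R','t')]
    v,u=np.mgrid[:d.shape[0],:d.shape[1]]
    X=np.stack([(u-K[0,2])/K[0,0]*d,(v-K[1,2])/K[1,1]*d,d],-1)
    P=(X-t)@R; P[d<=0]=np.nan
    return P
E
python3 - <<'E'
from h import *
for n in('scene','top'):
    im,d=snap(n,n+'0.png'); np.save(n+'.npy',d); c=camera_info(n); print(n,c['K'],c['R'],c['t'])
s=status.read_state(); print(s)
E
```

```text
pics
scene [[417.75111674   0.         320.22116284]
 [  0.         417.75111674 202.66355345]
 [  0.           0.           1.        ]] [[-0.88567817  0.46407861  0.01432534]
 [ 0.24911664  0.50101457 -0.82880957]
 [-0.39181    -0.73048987 -0.55934737]] [ 0.45020956 -0.07709856  1.42006367]
top [[398.65539641   0.         319.40067263]
 [  0.         398.65539641 188.69980838]
 [  0.           0.           1.        ]] [[ 0.02106171 -0.99975808  0.00633962]
 [-0.98629587 -0.02181512 -0.16353765]
 [ 0.16363638 -0.00280836 -0.98651672]] [0.04024358 0.53323318 1.09787027]
{'time': 0.1, 'q': array([ 1.06908357e+00,  2.64720718e-01,  1.60528313e+00, -4.86294910e-06,
        1.27372821e+00, -3.68873092e-02]), 'joint_vel': array([ 0.00081708,  0.0012492 , -0.00389498,  0.00261727,  0.00125147,
       -0.00146262]), 'joint_torque': array([-6.28586913e-04, -5.16707969e+01, -3.68589199e+01, -1.40490056e-04,
        6.34167896e-03, -1.45352163e-05]), 'tool_pos': array([0.30224191, 0.60277647, 0.23003296]), 'tcp_rot': array([-0.72345798, -3.05657562,  0.0032408 ]), 'wrist_force': array([ 0.42039891, -0.11947707, -0.12336227]), 'torque': array([-0.00349977, -0.01526047,  0.01721349]), 'width': 1.0004734878804593}
```

View pics/top0.png

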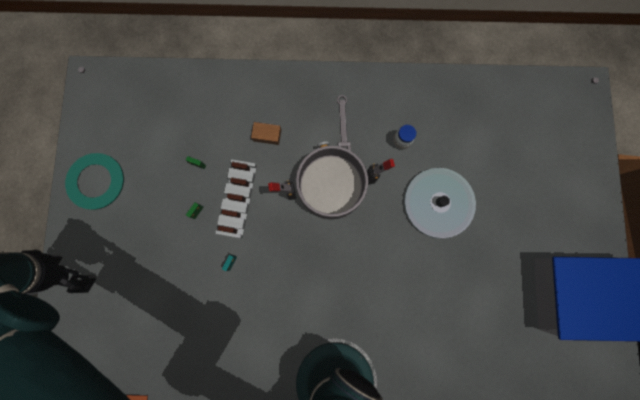

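View pics/scene0.png

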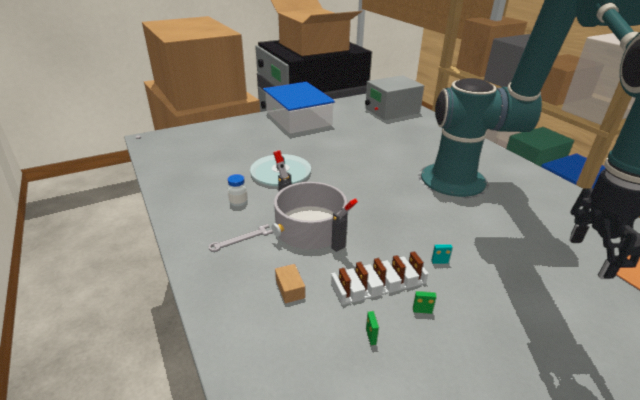

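The top view shows five brown spacers in the rack, at about (240,167), (237,182), (235,198), (231,213) and (228,230). The chamber is at (332,182), the lid at (440,202), and the clamp tips at (274,187) and (389,164). The green blocks at (195,160) and (193,210) and the turquoise one at (229,262) are decoys outside the rack. Next I'll measure.

```bash
cat > m.py <<'E'
from h import *
P={};HS={};C={}
for n in('top','scene'):
    P[n]=cloud(n,np.load(n+'.npy')); im=cv2.imread('pics/'+n+'0.png'); C[n]=im; HS[n]=cv2.cvtColor(im,cv2.COLOR_BGR2HSV)
def box(p,a): return (p[...,0]>a[0])&(p[...,0]<a[1])&(p[...,1]>a[2])&(p[...,1]<a[3])&(p[...,2]>a[4])&(p[...,2]<a[5])
p=P['top']
for nm,(u,v) in dict(s1=(240,167),s5=(228,230),ch=(332,182),knob=(440,202),rA=(274,187),rB=(389,164)).items(): print(nm,p[v,u].round(4))
# spacers
for n in P:
    h=HS[n]; p=P[n]
    m=(h[...,0]<14)&(h[...,1]>110)&(h[...,2]>25)&box(p,(.3,.8,.1,.5,.034,.09))
    k,l,st,ce=cv2.connectedComponentsWithStats(m.astype('uint8'))
    for i in range(1,k):
        if st[i,4]<12: continue
        q=p[l==i]; zt=np.nanpercentile(q[:,2],90); t=q[q[:,2]>zt-.006]
        r=cv2.minAreaRect((t[:,:2]*1000).astype('float32'))
        print(n,'brown',ce[i].round(),st[i,4],'med',np.median(t,0).round(4),'zt',zt.round(4),r)
    # chamber rim
    m=box(p,(.3,.8,-.15,.2,.083,.093)); q=p[m]; 
    A=np.c_[2*q[:,:2],np.ones(len(q))]
    c,_=cv2.minEnclosingCircle((q[:,:2]*1000).astype('float32')); print(n,'rimz',len(q),c,_)
    # red tips
    m=((h[...,0]<6)|(h[...,0]>174))&(h[...,1]>170)&(h[...,2]>60)&box(p,(.3,.8,-.3,.3,.095,.25))
    k,l,st,ce=cv2.connectedComponentsWithStats(m.astype('uint8'))
    for i in range(1,k):
        if st[i,4]>8:
            q=p[l==i]; print(n,'red',ce[i].round(),st[i,4],q.mean(0).round(4),q.min(0).round(3),q.max(0).round(3))
    m=box(p,(.3,.8,-.5,-.15,.014,.025)); q=p[m]; print(n,'disc',cv2.minEnclosingCircle((q[:,:2]*1000).astype('float32')),np.median(q,0))
    m=box(p,(.3,.75,-.45,-.2,.045,.065)); q=p[m]; print(n,'knob',len(q),q.mean(0),q.max(0))
E
python3 m.py
```

```text
s1 [0.587  0.2788 0.0606]
s5 [0.408  0.3025 0.0601]
ch [0.5593 0.0147 0.007 ]
knob [ 0.4993 -0.2884  0.0592]
rA [0.5131 0.1676 0.1703]
rB [ 0.5787 -0.1248  0.174 ]
top brown [265. 132.] 422 med [0.6989 0.2141 0.0397] zt 0.0425 ((700.1345825195312, 214.34674072265625), (79.70021057128906, 48.32314682006836), 82.62020874023438)
top brown [239. 166.] 58 med [0.5921 0.2818 0.061 ] zt 0.0635 ((591.8236083984375, 282.0474853515625), (40.806827545166016, 9.14871597290039), 80.18441772460938)
top brown [238. 181.] 55 med [0.5461 0.2819 0.0615] zt 0.063 ((545.7515869140625, 280.89935302734375), (37.87856674194336, 9.659570693969727), 80.77857208251953)
top brown [235. 197.] 50 med [0.5006 0.2896 0.061 ] zt 0.0635 ((500.65069580078125, 288.3323974609375), (40.290523529052734, 9.045049667358398), 81.7687759399414)
top brown [229. 213.] 48 med [0.4555 0.2998 0.061 ] zt 0.0634 ((455.42840576171875, 302.15594482421875), (40.950191497802734, 8.494138717651367), 82.00385284423828)
top brown [226. 229.] 49 med [0.4107 0.3085 0.0614] zt 0.0641 ((410.91650390625, 309.00518798828125), (41.59830856323242
[... 1074 characters left out ...]
285.3895263671875), (43.5174446105957, 11.91799545288086), 81.45783233642578)
scene brown [344. 279.] 132 med [0.598  0.2874 0.063 ] zt 0.0642 ((597.0363159179688, 285.4316711425781), (40.68422317504883, 11.334986686706543), 78.26300048828125)
scene rimz 605 (550.65673828125, 19.429866790771484) 131.55535888671875
scene red [278. 156.] 66 [ 0.5836 -0.1197  0.1684] [ 0.572 -0.129  0.153] [ 0.593 -0.112  0.182]
scene red [351. 204.] 56 [0.522  0.1769 0.1676] [0.509 0.165 0.148] [0.53  0.186 0.179]
scene disc ((565.0153198242188, -265.7878723144531), 175.15736389160156) [ 0.52353961 -0.28888046  0.02125444]
scene knob 9 [ 0.49415533 -0.29465334  0.05656962] [ 0.49648438 -0.28938152  0.06292688]
```

```bash
cat > fit.py <<'E'
from h import *
from scipy.optimize import least_squares
def box(p,a): return (p[...,0]>a[0])&(p[...,0]<a[1])&(p[...,1]>a[2])&(p[...,1]<a[3])&(p[...,2]>a[4])&(p[...,2]<a[5])
def circ(q,c0,r,free=False):
    # robust: known-radius edges
    f=lambda c:np.hypot(q[:,0]-c[0],q[:,1]-c[1])-(c[2] if free else r)
    return least_squares(f,list(c0)+([r] if free else []),loss='soft_l1',f_scale=.002).x
def rim(p):
    q=p[box(p,(.4,.7,-.12,.15,.084,.096))]; q=q[abs(np.hypot(q[:,0]-.545,q[:,1]-.022)-.096)<.02]
    return circ(q,(.545,.02),.096,True),np.median(q[:,2]),len(q)
def disc(p,c0,z0=.018):
    m=box(p,(c0[0]-.16,c0[0]+.16,c0[1]-.16,c0[1]+.16,z0-.008,z0+.008)).astype('uint8')
    k,l,st,ce=cv2.connectedComponentsWithStats(m); i=1+st[1:,4].argmax(); m=(l==i).astype('uint8')
    e=m-cv2.erode(m,np.ones((3,3),'uint8')); q=p[e>0]; r=np.hypot(*(q[:,:2]-c0).T); q=q[r>.07]
    return circ(q,c0,.104,True),np.median(p[m>0][:,2]),len(q)
if __name__=='__main__':
    for n in('top','scene'):
        p=cloud(n,np.load(n+'.npy')); print(n,rim(p)); print(n,disc(p,np.array([.5,-.29])))
        k=p[box(p,(.44,.56,-.34,-.24,.05,.066))]; print('knob',np.median(k,0),len(k))
E
python3 fit.py
```

```text
top (array([0.54917484, 0.01878712, 0.0956005 ]), np.float64(0.08986298468400784), 693)
top (array([ 0.5045459 , -0.30008632,  0.10100263]), np.float64(0.018310111286840937), 375)
knob [ 0.50494766 -0.30020608  0.05817586] 92
scene (array([0.5515614 , 0.02136564, 0.09550904]), np.float64(0.09105716946772252), 652)
scene (array([ 0.51217477, -0.2976834 ,  0.09582434]), np.float64(0.02124459681115294), 108)
knob [ 0.4945336  -0.29464174  0.05964686] 7
```

Run:
```python
import cv2
a=cv2.imread('pics/scene0.png')[170:350,190:470]
cv2.imwrite('pics/crop1.png',cv2.resize(a,None,fx=2.8,fy=2.8,interpolation=cv2.INTER_CUBIC))
```

```text
(no output)
```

View pics/crop1.png

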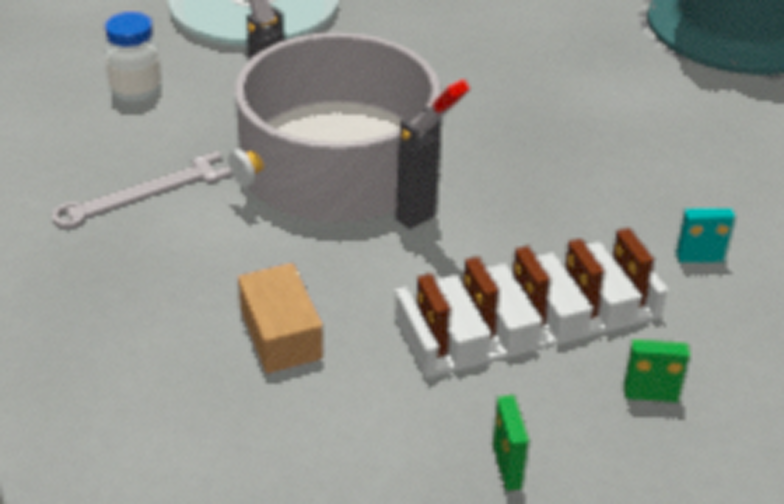

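The crop confirms five brown blocks with brass inserts in the rack. The green and turquoise look-alikes stand outside it. I'll start with the far spacer, A (0.594, 0.284).

>>> {"method": "move_arm", "body": {"deltas": [[[0,0,-0.4],[0.5,-0.5,0],0.3],[[0,0,-0.805],[1,-1,0],0.3],[[0,0,-0.805],[1,-1,0],0.3],[[0,0,-0.805],[1,-1,0],0.3],[[0,0,-0.805],[1,-1,0],0.3],[[0,0,-0.805],[1,-1,0],0.3],[[0,0,-0.805],[1,-1,0],0.3],[[0,0,-0.805],[1,-1,0],0.3],[[0,0,-0.805],[1,-1,0],0.3]], "grip_force": 60}}

```text
time: 1.23
tool_pos: [0.4024, 0.5033, 0.2309]
tcp_rot: [2.388, 2.041, -0.001]
wrist_force: [-0.6, 0.1, -0.0]
width: 0.353
```

>>> {"method": "move_arm", "body": {"deltas": [[[0,0,0],[0.5,-0.5,0],0.3],[[0,0,0],[1,-1,0],0.3],[[0,0,0],[1,-1,0],0.3]]}}

```text
time: 1.6
tool_pos: [0.5047, 0.4009, 0.2312]
tcp_rot: [2.391, 2.036, -0.0]
wrist_force: [0.1, 0.4, -0.1]
width: 0.354
```

>>> {"method": "move_arm", "body": {"deltas": [[[0,0,0],[0.5,-0.5,-0.3],0.3],[[0,0,0],[0.91,-1,-0.6],0.3],[[0,0,0],[0.91,-1,-0.6],0.3]]}}

```text
time: 1.98
tool_pos: [0.5938, 0.3011, 0.1689]
tcp_rot: [-2.391, -2.036, 0.005]
wrist_force: [-1.3, 0.8, -0.2]
width: 0.349
```

>>> {"method": "move_arm", "body": {"deltas": [[[0,0,0],[0,-0.19,-0.3],0.3],[[0,0,0],[0,-0.19,-0.7],0.3],[[0,0,0],[0,-0.19,-0.7],0.3],[[0,0,0],[0,-0.19,-0.7],0.3]]}}

```text
time: 2.48
tool_pos: [0.594, 0.2857, 0.1027]
tcp_rot: [2.389, 2.04, 0.003]
wrist_force: [-0.9, -0.8, 0.9]
width: 0.353
```

Run:
```python
from h import *
im,d=snap('scene'); a=im[190:330,280:480,::-1]; im2,_=snap('top'); b=im2[110:250,160:360,::-1]
cv2.imwrite('pics/c2.png',np.vstack([cv2.resize(x,None,fx=2.1,fy=2.1,interpolation=cv2.INTER_CUBIC) for x in(a,b)]))
s=status.read_state(); print(s['time'],s['tool_pos'],s['tcp_rot'],s['q'].round(2),s['width'],s['wrist_force'])
```

```text
2.575 [0.59494341 0.2858348  0.10391202] [2.38844573 2.03922207 0.00621215] [0.41 0.33 1.76 0.   1.04 0.57] 0.3492891104993335 [0.10902104 0.50648138 0.73838895]
```

View pics/c2.png

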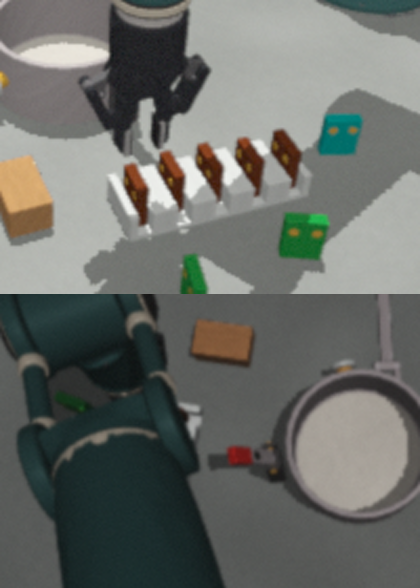

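>>> {"method": "move_arm", "body": {"deltas": [[[0,0,0],[0,0,-0.25],0.3],[[0,0,0],[0,0,-0.4],0.3],[[0,0,0],[0,0,-0.62],0.3],[[0,0,0],[0,0,-0.62],0.3]]}}

```text
time: 3.08
tool_pos: [0.5917, 0.2836, 0.0367]
tcp_rot: [-2.389, -2.038, 0.007]
wrist_force: [-0.4, 0.1, 0.8]
width: 0.355
```

>>> {"method": "move_arm", "body": {"deltas": [[[0,0,0],[0,0,0],0.6],[[0,0,0],[0,0,0],0.6],[[0,0,0],[0,0,0],0.66],[[0,0,0],[0,0,0],0.7],[[0,0,0],[0,0,0],0.8],[[0,0,0],[0,0,0],0.8]], "grip_force": 40}}

```text
time: 3.82
tool_pos: [0.5943, 0.2847, 0.0403]
tcp_rot: [2.39, 2.038, 0.003]
wrist_force: [-0.1, 0.1, 5.2]
width: 0.152
```

>>> {"method": "move_arm", "body": {"deltas": [[[0,0,0],[0,0,0.15],0.8],[[0,0,0],[0,0,0.4],0.8],[[0,0,0],[0,0,0.7],0.8],[[0,0,0],[0,0,1],0.8]], "grip_force": 60}}

```text
time: 4.32
tool_pos: [0.5924, 0.2841, 0.1397]
tcp_rot: [-2.39, -2.038, 0.004]
wrist_force: [0.2, -0.0, 0.2]
width: 0.147
```

>>> {"method": "move_arm", "body": {"deltas": [[[0,0,0],[0,-0.2,0.4],0.8],[[0,0,0],[0,-0.6,0.8],0.8],[[0,0,0],[0,-1,1],0.8]]}}

```text
time: 4.7
tool_pos: [0.5938, 0.1839, 0.2423]
tcp_rot: [2.389, 2.039, 0.004]
wrist_force: [0.6, 0.6, -0.7]
width: 0.144
```

>>> {"method": "move_arm", "body": {"deltas": [[[0,0,0],[0,-0.5,0],0.8],[[0,0,0],[0,-1,0],0.8]]}}

```text
time: 4.95
tool_pos: [0.5927, 0.0832, 0.2398]
tcp_rot: [-2.389, -2.039, 0.001]
wrist_force: [-0.5, -0.6, -1.1]
width: 0.144
```

>>> {"method": "move_arm", "body": {"deltas": [[[0,0,0],[-0.03,-0.5,0],0.8],[[0,0,0],[-0.06,-0.95,0],0.8],[[0,0,0],[-0.06,-0.95,0],0.8]]}}

```text
time: 5.32
tool_pos: [0.5864, -0.0134, 0.2391]
tcp_rot: [-2.394, -2.033, 0.003]
wrist_force: [0.4, 0.0, -1.4]
width: 0.146
```

>>> {"method": "move_arm", "body": {"deltas": [[[0,0,0],[0,0,-0.4],0.8],[[0,0,0],[0,0,-0.8],0.8],[[0,0,0],[0,0,-1],0.8]]}}

```text
time: 5.7
tool_pos: [0.5854, -0.0095, 0.1365]
tcp_rot: [-2.387, -2.037, 0.005]
wrist_force: [0.8, -0.0, -0.6]
width: 0.151
```

>>> {"method": "move_arm", "body": {"deltas": [[[0,0,0],[0,0,-0.3],0.8],[[0,0,0],[0,0,-0.6],0.8],[[0,0,0],[0,0,-0.8],0.8],[[0,0,0],[0,0,-0.97],0.8],[[0,0,0],[0,0,-0.97],0.8],[[0,0,0],[0,0,-0.97],0.8]]}}

```text
time: 6.45
tool_pos: [0.5881, -0.0105, 0.0426]
tcp_rot: [2.39, 2.038, 0.001]
wrist_force: [-0.6, 0.6, -0.7]
width: 0.15
```

>>> {"method": "move_arm", "body": {"deltas": [[[0,0,0],[0,0,0],0.35],[[0,0,0],[0,0,0],0.35],[[0,0,0],[0,0,0],0.35],[[0,0,0],[0,0,0.3],0.35],[[0,0,0],[0,0,0.6],0.35],[[0,0,0],[0,0,1],0.35]]}}

```text
time: 7.2
tool_pos: [0.5866, -0.0106, 0.1422]
tcp_rot: [-2.389, -2.038, 0.003]
wrist_force: [0.6, -0.2, 0.1]
width: 0.322
```

>>> {"method": "move_arm", "body": {"deltas": [[[0,0,0],[0,0.2,0.5],0.35],[[0,0,0],[-0.2,0.6,0.9],0.35],[[0,0,0],[-0.4,1,0.9],0.35]]}}

```text
time: 7.58
tool_pos: [0.5501, 0.0904, 0.2375]
tcp_rot: [2.388, 2.034, 0.012]
wrist_force: [0.4, -0.1, -0.5]
width: 0.325
```

Run:
```python
from h import *
im,d=snap('scene'); a=im[160:330,220:480,::-1]
cv2.imwrite('pics/c3.png',cv2.resize(a,None,fx=2.5,fy=2.5,interpolation=cv2.INTER_CUBIC))
```

```text
(no output)
```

View pics/c3.png

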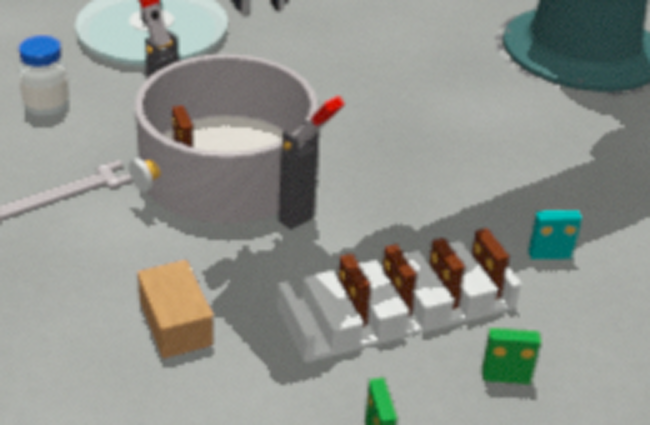

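The first spacer stands in the chamber, at about (182,125) in the crop, and four are still in the rack. Spacer B is next.

>>> {"method": "move_arm", "body": {"deltas": [[[0,0,0],[0,0.5,0],0.35],[[0,0,0],[0,1,0],0.35]]}}

```text
time: 7.88
tool_pos: [0.5474, 0.1902, 0.2323]
tcp_rot: [2.391, 2.037, 0.001]
wrist_force: [1.0, -0.3, -0.1]
width: 0.33
```

>>> {"method": "move_arm", "body": {"deltas": [[[0,0,0],[0,0.5,-0.3],0.35],[[0,0,0],[0,0.94,-0.7],0.35],[[0,0,0],[0,0.94,-1],0.35],[[0,0,0],[0,0.94,-1],0.35]]}}

```text
time: 8.38
tool_pos: [0.5447, 0.2826, 0.1285]
tcp_rot: [-2.388, -2.039, 0.012]
wrist_force: [0.4, -0.5, -0.4]
width: 0.324
```

>>> {"method": "move_arm", "body": {"deltas": [[[0,0,0],[0,0,-0.25],0.35],[[0,0,0],[0,0,-0.5],0.35],[[0,0,0],[0,0,-0.75],0.35],[[0,0,0],[0,0,-0.93],0.35],[[0,0,0],[0,0,-0.93],0.35],[[0,0,0],[0,0,-0.93],0.6],[[0,0,0],[0,0,-0.93],0.8],[[0,0,0],[0,0,-0.93],0.8],[[0,0,0],[0,0,-0.93],0.8],[[0,0,0],[0,0,-0.93],0.8]]}}

```text
time: 9.62
tool_pos: [0.5488, 0.2839, 0.0409]
tcp_rot: [2.39, 2.038, 0.004]
wrist_force: [-0.5, -0.4, 6.5]
width: 0.148
```

>>> {"method": "move_arm", "body": {"deltas": [[[0,0,0],[0,0,0.15],0.8],[[0,0,0],[0,0,0.4],0.8],[[0,0,0],[0,0,0.7],0.8],[[0,0,0],[0,0,1],0.8]]}}

```text
time: 10.12
tool_pos: [0.5469, 0.2833, 0.1404]
tcp_rot: [-2.39, -2.038, 0.002]
wrist_force: [-0.6, 1.2, -0.1]
width: 0.149
```

>>> {"method": "move_arm", "body": {"deltas": [[[0,0,0],[0,-0.2,0.5],0.8],[[0,0,0],[0,-0.5,0.9],0.8],[[0,0,0],[0,-1,1],0.8]]}}

```text
time: 10.5
tool_pos: [0.5491, 0.1841, 0.2441]
tcp_rot: [2.386, 2.04, 0.01]
wrist_force: [0.7, -0.6, -0.8]
width: 0.149
```

>>> {"method": "move_arm", "body": {"deltas": [[[0,0,0],[0,-0.5,0],0.8],[[0,0,0],[0,-1,0],0.8]]}}

```text
time: 10.75
tool_pos: [0.547, 0.0821, 0.2402]
tcp_rot: [2.39, 2.039, 0.001]
wrist_force: [0.0, -0.1, -1.3]
width: 0.148
```

>>> {"method": "move_arm", "body": {"deltas": [[[0,0,0],[0,-0.5,0],0.8],[[0,0,0],[-0.02,-0.88,0],0.8],[[0,0,0],[-0.02,-0.88,-0.3],0.8],[[0,0,0],[-0.02,-0.88,-0.7],0.8],[[0,0,0],[-0.02,-0.88,-1],0.8]]}}

```text
time: 11.38
tool_pos: [0.5444, -0.0047, 0.1381]
tcp_rot: [-2.39, -2.037, 0.002]
wrist_force: [-0.5, 0.1, -1.8]
width: 0.146
```

>>> {"method": "move_arm", "body": {"deltas": [[[0,0,0],[0,0,-0.3],0.8],[[0,0,0],[0,0,-0.6],0.8],[[0,0,0],[0,0,-0.8],0.8],[[0,0,0],[0,0,-0.97],0.8],[[0,0,0],[0,0,-0.97],0.8],[[0,0,0],[0,0,-0.97],0.8]]}}

```text
time: 12.12
tool_pos: [0.5458, -0.0046, 0.0426]
tcp_rot: [2.39, 2.038, 0.0]
wrist_force: [-0.7, -0.4, -0.0]
width: 0.145
```

>>> {"method": "move_arm", "body": {"deltas": [[[0,0,0],[0,0,0],0.35],[[0,0,0],[0,0,0],0.35],[[0,0,0],[0,0,0],0.35],[[0,0,0],[0,0,0.3],0.35],[[0,0,0],[0,0,0.6],0.35],[[0,0,0],[0,0,1],0.35]]}}

```text
time: 12.88
tool_pos: [0.5446, -0.0046, 0.1423]
tcp_rot: [-2.389, -2.038, 0.003]
wrist_force: [0.1, 0.3, 0.1]
width: 0.327
```

>>> {"method": "move_arm", "body": {"deltas": [[[0,0,0],[0,0.2,0.5],0.35],[[0,0,0],[-0.2,0.6,0.9],0.35],[[0,0,0],[-0.43,1,0.9],0.35]]}}

```text
time: 13.25
tool_pos: [0.5052, 0.0965, 0.2373]
tcp_rot: [2.388, 2.034, 0.012]
wrist_force: [0.2, -0.2, -0.3]
width: 0.327
```

>>> {"method": "move_arm", "body": {"deltas": [[[0,0,0],[0,0.5,0],0.35],[[0,0,0],[0,1,0],0.35]]}}

```text
time: 13.5
tool_pos: [0.5023, 0.1967, 0.2329]
tcp_rot: [2.39, 2.038, 0.002]
wrist_force: [0.0, 1.1, -0.9]
width: 0.327
```

>>> {"method": "move_arm", "body": {"deltas": [[[0,0,0],[0,0.5,-0.3],0.35],[[0,0,0],[0,0.95,-0.7],0.35],[[0,0,0],[0,0.95,-1],0.35],[[0,0,0],[0,0.95,-1],0.35]]}}

```text
time: 14.0
tool_pos: [0.4999, 0.2897, 0.129]
tcp_rot: [-2.388, -2.039, 0.011]
wrist_force: [0.4, -0.1, 0.4]
width: 0.327
```

>>> {"method": "move_arm", "body": {"deltas": [[[0,0,0],[0,0,-0.25],0.35],[[0,0,0],[0,0,-0.5],0.35],[[0,0,0],[0,0,-0.75],0.35],[[0,0,0],[0,0,-0.92],0.35],[[0,0,0],[0,0,-0.92],0.35],[[0,0,0],[0,0,-0.92],0.6],[[0,0,0],[0,0,-0.92],0.8],[[0,0,0],[0,0,-0.92],0.8],[[0,0,0],[0,0,-0.92],0.8],[[0,0,0],[0,0,-0.92],0.8]]}}

```text
time: 15.25
tool_pos: [0.5038, 0.291, 0.0419]
tcp_rot: [2.39, 2.038, 0.004]
wrist_force: [0.3, -0.5, 6.8]
width: 0.146
```

>>> {"method": "move_arm", "body": {"deltas": [[[0,0,0],[0,0,0.15],0.8],[[0,0,0],[0,0,0.4],0.8],[[0,0,0],[0,0,0.7],0.8],[[0,0,0],[0,0,1],0.8]]}}

```text
time: 15.75
tool_pos: [0.5021, 0.2903, 0.1416]
tcp_rot: [-2.39, -2.038, 0.001]
wrist_force: [1.0, 0.3, -0.6]
width: 0.148
```

>>> {"method": "move_arm", "body": {"deltas": [[[0,0,0],[0,-0.1,0.5],0.8],[[0,0,0],[0,-0.4,1],0.8],[[0,0,0],[0,-1,1],0.8]]}}

```text
time: 16.12
tool_pos: [0.5056, 0.1919, 0.247]
tcp_rot: [2.384, 2.04, 0.017]
wrist_force: [1.8, -0.4, -0.1]
width: 0.15
```

>>> {"method": "move_arm", "body": {"deltas": [[[0,0,0],[0,-0.5,0],0.8],[[0,0,0],[0,-1,0],0.8]]}}

```text
time: 16.38
tool_pos: [0.502, 0.089, 0.2412]
tcp_rot: [2.39, 2.039, 0.001]
wrist_force: [1.2, 0.6, -0.2]
width: 0.149
```

>>> {"method": "move_arm", "body": {"deltas": [[[0,0,0],[0,-0.5,0],0.8],[[0,0,0],[0.02,-0.88,0],0.8],[[0,0,0],[0.02,-0.88,-0.3],0.8],[[0,0,0],[0.02,-0.88,-0.7],0.8],[[0,0,0],[0.02,-0.88,-1],0.8]]}}

```text
time: 17.0
tool_pos: [0.5036, 0.0023, 0.1393]
tcp_rot: [-2.39, -2.037, 0.001]
wrist_force: [0.8, 0.5, -0.8]
width: 0.145
```

>>> {"method": "move_arm", "body": {"deltas": [[[0,0,0],[0,0,-0.3],0.8],[[0,0,0],[0,0,-0.6],0.8],[[0,0,0],[0,0,-0.8],0.8],[[0,0,0],[0,0,-0.97],0.8],[[0,0,0],[0,0,-0.97],0.8],[[0,0,0],[0,0,-0.97],0.8]]}}

```text
time: 17.75
tool_pos: [0.5049, 0.0024, 0.0436]
tcp_rot: [2.39, 2.038, 0.001]
wrist_force: [-0.2, -0.9, 0.4]
width: 0.145
```

>>> {"method": "move_arm", "body": {"deltas": [[[0,0,0],[0,0,0],0.35],[[0,0,0],[0,0,0],0.35],[[0,0,0],[0,0,0],0.35],[[0,0,0],[0,0,0.3],0.35],[[0,0,0],[0,0,0.6],0.35],[[0,0,0],[0,0,1],0.35]]}}

```text
time: 18.5
tool_pos: [0.503, 0.0024, 0.1427]
tcp_rot: [-2.389, -2.037, 0.004]
wrist_force: [0.2, -0.2, -0.4]
width: 0.324
```

>>> {"method": "move_arm", "body": {"deltas": [[[0,0,0],[0,0.2,0.5],0.35],[[0,0,0],[-0.2,0.6,0.9],0.35],[[0,0,0],[-0.47,1,0.9],0.35]]}}

```text
time: 18.88
tool_pos: [0.4598, 0.1035, 0.2375]
tcp_rot: [2.389, 2.034, 0.011]
wrist_force: [-0.7, 0.1, -1.0]
width: 0.327
```

>>> {"method": "move_arm", "body": {"deltas": [[[0,0,0],[0,0.5,0],0.35],[[0,0,0],[0,1,0],0.35]]}}

```text
time: 19.12
tool_pos: [0.4568, 0.2035, 0.2332]
tcp_rot: [2.39, 2.038, 0.0]
wrist_force: [0.7, -0.2, 0.5]
width: 0.324
```

>>> {"method": "move_arm", "body": {"deltas": [[[0,0,0],[0,0.5,-0.3],0.35],[[0,0,0],[0,1,-0.7],0.35],[[0,0,0],[0,1,-1],0.35],[[0,0,0],[0,1,-1],0.35]]}}

```text
time: 19.62
tool_pos: [0.4545, 0.3012, 0.1295]
tcp_rot: [-2.388, -2.039, 0.013]
wrist_force: [0.3, -0.4, 0.4]
width: 0.326
```

>>> {"method": "move_arm", "body": {"deltas": [[[0,0,0],[0,0,-0.25],0.35],[[0,0,0],[0,0,-0.5],0.35],[[0,0,0],[0,0,-0.75],0.35],[[0,0,0],[0,0,-0.93],0.35],[[0,0,0],[0,0,-0.93],0.35],[[0,0,0],[0,0,-0.93],0.6],[[0,0,0],[0,0,-0.93],0.8],[[0,0,0],[0,0,-0.93],0.8],[[0,0,0],[0,0,-0.93],0.8],[[0,0,0],[0,0,-0.93],0.8]]}}

```text
time: 20.88
tool_pos: [0.4587, 0.303, 0.0418]
tcp_rot: [2.39, 2.038, 0.004]
wrist_force: [-0.6, -0.9, 5.7]
width: 0.148
```

>>> {"method": "move_arm", "body": {"deltas": [[[0,0,0],[0,0,0.15],0.8],[[0,0,0],[0,0,0.4],0.8],[[0,0,0],[0,0,0.7],0.8],[[0,0,0],[0,0,1],0.8]]}}

```text
time: 21.38
tool_pos: [0.4569, 0.3022, 0.1415]
tcp_rot: [-2.39, -2.038, 0.001]
wrist_force: [1.2, -0.1, -0.7]
width: 0.146
```

>>> {"method": "move_arm", "body": {"deltas": [[[0,0,0],[0,-0.1,0.5],0.8],[[0,0,0],[0,-0.4,1],0.8],[[0,0,0],[0.2,-1,1],0.8]]}}

```text
time: 21.75
tool_pos: [0.4796, 0.2049, 0.2468]
tcp_rot: [2.384, 2.042, 0.016]
wrist_force: [1.7, -0.4, 0.0]
width: 0.144
```

>>> {"method": "move_arm", "body": {"deltas": [[[0,0,0],[0.2,-0.5,0],0.8],[[0,0,0],[0.4,-1,0],0.8]]}}

```text
time: 22.0
tool_pos: [0.5172, 0.1017, 0.2412]
tcp_rot: [-2.39, -2.039, -0.001]
wrist_force: [1.1, -0.2, -0.4]
width: 0.145
```

>>> {"method": "move_arm", "body": {"deltas": [[[0,0,0],[0.05,-0.3,0],0.8],[[0,0,0],[0.13,-0.53,0],0.8],[[0,0,0],[0.13,-0.53,-0.3],0.8],[[0,0,0],[0.13,-0.53,-0.7],0.8],[[0,0,0],[0.13,-0.53,-1],0.8]]}}

```text
time: 22.62
tool_pos: [0.5292, 0.05, 0.1391]
tcp_rot: [-2.39, -2.037, 0.002]
wrist_force: [-0.2, -0.6, -0.4]
width: 0.148
```

>>> {"method": "move_arm", "body": {"deltas": [[[0,0,0],[0,0,-0.3],0.8],[[0,0,0],[0,0,-0.6],0.8],[[0,0,0],[0,0,-0.8],0.8],[[0,0,0],[0,0,-0.97],0.8],[[0,0,0],[0,0,-0.97],0.8],[[0,0,0],[0,0,-0.97],0.8]]}}

```text
time: 23.38
tool_pos: [0.5306, 0.0502, 0.0436]
tcp_rot: [2.39, 2.038, 0.001]
wrist_force: [-0.1, -0.7, -0.9]
width: 0.149
```

>>> {"method": "move_arm", "body": {"deltas": [[[0,0,0],[0,0,0],0.35],[[0,0,0],[0,0,0],0.35],[[0,0,0],[0,0,0],0.35],[[0,0,0],[0,0,0.3],0.35],[[0,0,0],[0,0,0.6],0.35],[[0,0,0],[0,0,1],0.35]]}}

```text
time: 24.12
tool_pos: [0.5293, 0.05, 0.1433]
tcp_rot: [-2.389, -2.038, 0.003]
wrist_force: [0.9, 1.1, -0.3]
width: 0.326
```

>>> {"method": "move_arm", "body": {"deltas": [[[0,0,0],[0,0,0.5],0.35],[[0,0,0],[-0.2,0.4,0.9],0.35],[[0,0,0],[-0.48,0.9,0.9],0.35]]}}

```text
time: 24.5
tool_pos: [0.4852, 0.141, 0.2384]
tcp_rot: [2.39, 2.032, 0.013]
wrist_force: [1.2, 1.3, -0.1]
width: 0.328
```

>>> {"method": "move_arm", "body": {"deltas": [[[0,0,0],[-0.3,0.5,0],0.35],[[0,0,0],[-0.5,1,0],0.35]]}}

```text
time: 24.75
tool_pos: [0.4311, 0.2413, 0.2337]
tcp_rot: [2.39, 2.038, 0.001]
wrist_force: [1.4, -0.5, -0.0]
width: 0.325
```

>>> {"method": "move_arm", "body": {"deltas": [[[0,0,0],[-0.1,0.5,-0.3],0.35],[[0,0,0],[-0.2,0.71,-0.7],0.35],[[0,0,0],[-0.2,0.71,-1],0.35],[[0,0,0],[-0.2,0.71,-1],0.35]]}}

```text
time: 25.25
tool_pos: [0.4099, 0.3099, 0.1304]
tcp_rot: [-2.389, -2.039, 0.01]
wrist_force: [1.1, 0.1, 0.6]
width: 0.326
```

>>> {"method": "move_arm", "body": {"deltas": [[[0,0,0],[0,0,-0.25],0.35],[[0,0,0],[0,0,-0.5],0.35],[[0,0,0],[0,0,-0.75],0.35],[[0,0,0],[0,0,-0.93],0.35],[[0,0,0],[0,0,-0.93],0.35],[[0,0,0],[0,0,-0.93],0.6],[[0,0,0],[0,0,-0.93],0.8],[[0,0,0],[0,0,-0.93],0.8],[[0,0,0],[0,0,-0.93],0.8],[[0,0,0],[0,0,-0.93],0.8]]}}

```text
time: 26.5
tool_pos: [0.4134, 0.3118, 0.0417]
tcp_rot: [2.39, 2.039, 0.004]
wrist_force: [0.0, -0.1, 5.7]
width: 0.147
```

>>> {"method": "move_arm", "body": {"deltas": [[[0,0,0],[0,0,0.15],0.8],[[0,0,0],[0,0,0.4],0.8],[[0,0,0],[0,0,0.7],0.8],[[0,0,0],[0,0,1],0.8]]}}

```text
time: 27.0
tool_pos: [0.4118, 0.3109, 0.1415]
tcp_rot: [-2.39, -2.038, 0.001]
wrist_force: [-0.2, 0.7, 0.3]
width: 0.148
```

>>> {"method": "move_arm", "body": {"deltas": [[[0,0,0],[0,-0.1,0.5],0.8],[[0,0,0],[0.1,-0.4,1],0.8],[[0,0,0],[0.55,-0.95,1],0.8]]}}

```text
time: 27.38
tool_pos: [0.4639, 0.2244, 0.2469]
tcp_rot: [2.385, 2.042, 0.016]
wrist_force: [0.1, 0.8, -1.0]
width: 0.145
```

>>> {"method": "move_arm", "body": {"deltas": [[[0,0,0],[0.3,-0.5,0],0.8],[[0,0,0],[0.6,-1,0],0.8]]}}

```text
time: 27.62
tool_pos: [0.5222, 0.1213, 0.2413]
tcp_rot: [-2.39, -2.039, -0.001]
wrist_force: [0.7, 0.8, -1.0]
width: 0.151
```

>>> {"method": "move_arm", "body": {"deltas": [[[0,0,0],[0.25,-0.4,0],0.8],[[0,0,0],[0.5,-0.74,0],0.8],[[0,0,0],[0.5,-0.74,-0.1],0.8],[[0,0,0],[0.5,-0.74,-0.5],0.8],[[0,0,0],[0.5,-0.74,-1],0.8]]}}

```text
time: 28.25
tool_pos: [0.5722, 0.0495, 0.1407]
tcp_rot: [2.389, 2.038, 0.004]
wrist_force: [-0.2, 0.3, -1.1]
width: 0.146
```

>>> {"method": "move_arm", "body": {"deltas": [[[0,0,0],[0,0,-0.3],0.8],[[0,0,0],[0,0,-0.6],0.8],[[0,0,0],[0,0,-0.8],0.8],[[0,0,0],[0,0,-0.97],0.8],[[0,0,0],[0,0,-0.97],0.8],[[0,0,0],[0,0,-0.97],0.8]]}}

```text
time: 29.0
tool_pos: [0.5724, 0.0489, 0.0437]
tcp_rot: [2.39, 2.038, 0.001]
wrist_force: [-0.3, 0.3, 0.1]
width: 0.149
```

>>> {"method": "move_arm", "body": {"deltas": [[[0,0,0],[0,0,0],0.35],[[0,0,0],[0,0,0],0.35],[[0,0,0],[0,0,0],0.35],[[0,0,0],[0,0,0.3],0.35],[[0,0,0],[0,0,0.6],0.35],[[0,0,0],[0,0,1],0.35]]}}

```text
time: 29.75
tool_pos: [0.5709, 0.0486, 0.1432]
tcp_rot: [-2.389, -2.038, 0.003]
wrist_force: [0.1, 0.3, -0.4]
width: 0.324
```

>>> {"method": "move_arm", "body": {"deltas": [[[0,0,0],[-0.2,0,0.5],0.35],[[0,0,0],[-0.7,0,1],0.35],[[0,0,0],[-1,0,1],0.35]]}}

```text
time: 30.12
tool_pos: [0.4732, 0.0488, 0.2478]
tcp_rot: [2.387, 2.035, 0.01]
wrist_force: [-0.5, -0.5, 0.4]
width: 0.324
```

>>> {"method": "move_arm", "body": {"deltas": [[[0,0,0],[-0.5,0,0],0.35],[[0,0,0],[-0.9,0,0],0.35],[[0,0,0],[-0.9,0,0],0.35]]}}

```text
time: 30.5
tool_pos: [0.3798, 0.0487, 0.2432]
tcp_rot: [2.39, 2.039, 0.001]
wrist_force: [0.8, 0.0, -0.9]
width: 0.32
```

```bash
cat > look.py <<'E'
from fit import *
import sys
im,d=snap('top'); np.save('top.npy',d); cv2.imwrite('pics/top_l.png',im[:,:,::-1]); a=im[110:260,210:490,::-1]
im2,d2=snap('scene'); np.save('scene.npy',d2); b=im2[130:280,200:480,::-1]
cv2.imwrite('pics/'+sys.argv[1],np.vstack([cv2.resize(x,None,fx=2,fy=2,interpolation=cv2.INTER_CUBIC) for x in(a,b)]))
s=status.read_state(); print(s['time'],s['tool_pos'],s['tcp_rot'],s['q'].round(2))
E
python3 look.py c4.png; python3 fit.py
```

```text
30.6 [0.38235875 0.04873295 0.24374692] [2.38921792 2.03785106 0.00259288] [ 0.06 -0.32  2.15 -0.    1.31  0.22]
top (array([0.54861655, 0.0187214 , 0.09595425]), np.float64(0.08978231023726921), 519)
top (array([ 0.50497974, -0.30027083,  0.10114184]), np.float64(0.018244425302345962), 360)
knob [ 0.50510013 -0.29946154  0.05833122] 91
scene (array([0.55174039, 0.02110713, 0.09558432]), np.float64(0.09124674889891982), 665)
scene (array([ 0.51073609, -0.29968396,  0.09697399]), np.float64(0.021139134108118234), 91)
knob [ 0.49538111 -0.29425434  0.0596159 ] 8
```

View pics/c4.png

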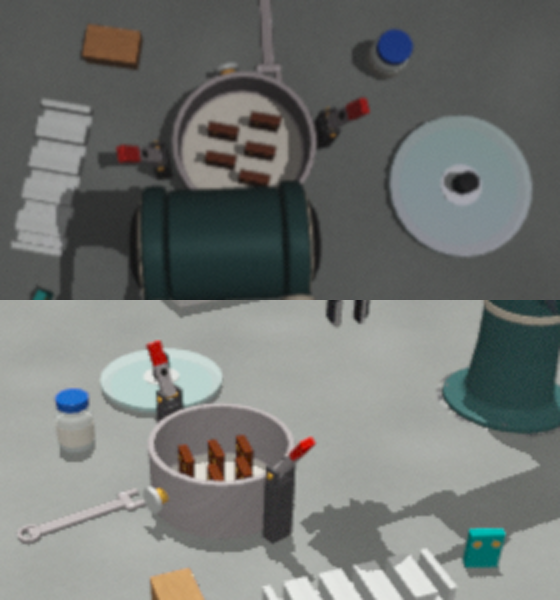

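All five spacers are standing in the chamber and the rack is empty. The lid hasn't moved and is centred at about (0.506, -0.299). I'll go for its knob.

>>> {"method": "move_arm", "body": {"deltas": [[[0,0,0],[0.15,-0.45,0],-0.3],[[0,0,0],[0.3,-0.9,0],-0.3],[[0,0,0],[0.3,-0.9,0],-0.3]]}}

```text
time: 30.98
tool_pos: [0.4138, -0.0439, 0.2434]
tcp_rot: [2.394, 2.033, -0.0]
wrist_force: [-1.1, 1.1, -0.2]
width: 0.65
```

>>> {"method": "move_arm", "body": {"deltas": [[[0,0,0],[0.15,-0.45,0],-0.3],[[0,0,0],[0.3,-0.9,0],-0.3],[[0,0,0],[0.3,-0.9,0],-0.3]]}}

```text
time: 31.35
tool_pos: [0.4433, -0.1331, 0.2431]
tcp_rot: [-2.393, -2.035, 0.0]
wrist_force: [0.4, 0.6, 0.0]
width: 0.651
```

>>> {"method": "move_arm", "body": {"deltas": [[[0,0,0],[0.15,-0.45,0],-0.3],[[0,0,0],[0.3,-0.9,0],-0.3],[[0,0,0],[0.3,-0.9,0],-0.3]]}}

```text
time: 31.72
tool_pos: [0.473, -0.2223, 0.2429]
tcp_rot: [-2.392, -2.036, 0.0]
wrist_force: [-0.0, 0.4, 0.6]
width: 0.655
```

>>> {"method": "move_arm", "body": {"deltas": [[[0,0,0],[0.15,-0.45,-0.2],-0.3],[[0,0,0],[0.34,-0.77,-0.5],-0.3],[[0,0,0],[0.34,-0.77,-1],-0.3],[[0,0,0],[0.34,-0.77,-1],-0.3]]}}

```text
time: 32.22
tool_pos: [0.5026, -0.2943, 0.1382]
tcp_rot: [-2.381, -2.032, 0.004]
wrist_force: [-0.4, 0.5, -0.3]
width: 0.651
```

```bash
python3 look.py c5.png; python3 fit.py
```

```text
32.325 [ 0.50601756 -0.29668803  0.14360904] [-2.38799259e+00 -2.03910555e+00 -5.93452531e-05] [-0.57  0.17  1.89  0.    1.09 -0.42]
top (array([0.54913483, 0.01872937, 0.09561039]), np.float64(0.08969532335263669), 692)
top (array([ 0.50536979, -0.29495122,  0.09730639]), np.float64(0.018239742874226368), 249)
knob [ 0.50483906 -0.29992248  0.05791174] 93
scene (array([0.5515111 , 0.0211928 , 0.09561441]), np.float64(0.09112281757304928), 650)
scene (array([ 0.5070747 , -0.29773553,  0.09907422]), np.float64(0.021313076666336354), 112)
knob [ 0.49495664 -0.29378945  0.06001657] 8
```

View pics/c5.png

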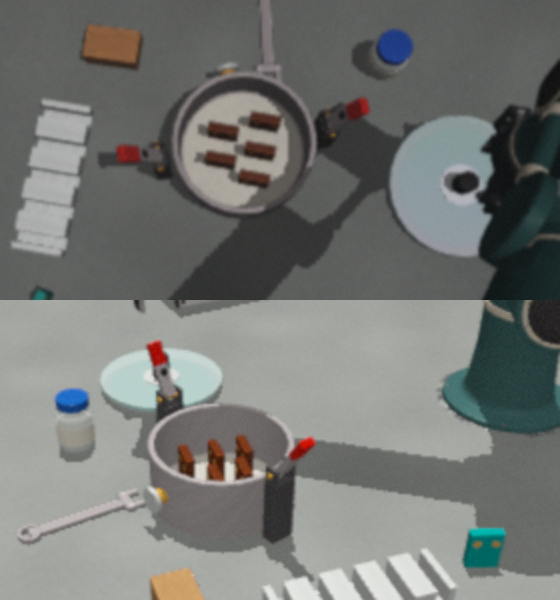

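The gripper is just above and slightly short of the knob; in the top view it appears shifted outward because of its height. The lid is in place at about (0.506, -0.299), so I'll descend and grip.

>>> {"method": "move_arm", "body": {"deltas": [[[0,0,0],[0,-0.03,-0.3],-0.3],[[0,0,0],[0,-0.03,-0.5],-0.3],[[0,0,0],[0,-0.03,-0.75],-0.3],[[0,0,0],[0,-0.03,-1],-0.3],[[0,0,0],[0,-0.03,-1],-0.3]], "grip_force": 80}}

```text
time: 32.95
tool_pos: [0.5048, -0.3, 0.0423]
tcp_rot: [-2.387, -2.037, 0.001]
wrist_force: [-0.3, -1.0, 0.9]
width: 0.645
```

>>> {"method": "move_arm", "body": {"deltas": [[[0,0,0],[0,0,-0.16],-0.3],[[0,0,0],[0,0,-0.16],0.1],[[0,0,0],[0,0,-0.16],0.5],[[0,0,0],[0,0,-0.16],0.8],[[0,0,0],[0,0,-0.16],0.8],[[0,0,0],[0,0,-0.16],0.8],[[0,0,0],[0,0,-0.16],0.8]]}}

```text
time: 33.83
tool_pos: [0.506, -0.3014, 0.0278]
tcp_rot: [2.39, 2.038, 0.0]
wrist_force: [-0.8, 1.8, 5.5]
width: 0.333
```

>>> {"method": "move_arm", "body": {"deltas": [[[0,0,0],[0,0,0.2],0.8],[[0,0,0],[0,0,0.5],0.8],[[0,0,0],[0,0,0.8],0.8],[[0,0,0],[0,0,1],0.8]]}}

```text
time: 34.33
tool_pos: [0.5064, -0.3016, 0.129]
tcp_rot: [2.389, 2.037, 0.001]
wrist_force: [-0.3, 0.8, -6.5]
width: 0.329
```

>>> {"method": "move_arm", "body": {"deltas": [[[0,0,0],[0,0,0.3],0.8],[[0,0,0],[0,0,0.7],0.8],[[0,0,0],[0,0.1,1],0.8],[[0,0,0],[0,0.3,1],0.8]]}}

```text
time: 34.83
tool_pos: [0.5076, -0.2722, 0.2304]
tcp_rot: [2.387, 2.033, 0.003]
wrist_force: [0.1, 0.4, -5.1]
width: 0.33
```

>>> {"method": "move_arm", "body": {"deltas": [[[0,0,0],[0,0.35,0.2],0.8],[[0,0,0],[0.1,0.7,0.3],0.8],[[0,0,0],[0.15,1,0.3],0.8]]}}

```text
time: 35.2
tool_pos: [0.5204, -0.1688, 0.2559]
tcp_rot: [-2.388, -2.038, 0.0]
wrist_force: [0.5, -0.3, -6.6]
width: 0.33
```

>>> {"method": "move_arm", "body": {"deltas": [[[0,0,0],[0,0.35,0],0.8],[[0,0,0],[0.1,0.7,0],0.8],[[0,0,0],[0.15,1,0],0.8]]}}

```text
time: 35.58
tool_pos: [0.5343, -0.0687, 0.2544]
tcp_rot: [-2.387, -2.037, 0.003]
wrist_force: [-0.4, 0.2, -5.5]
width: 0.328
```

>>> {"method": "move_arm", "body": {"deltas": [[[0,0,0],[0,0.35,0],0.8],[[0,0,0],[0.1,0.6,0],0.8],[[0,0,0],[0.14,0.89,0],0.8],[[0,0,0],[0.14,0.89,0],0.8],[[0,0,0],[0.14,0.89,-0.5],0.8],[[0,0,0],[0.14,0.89,-0.95],0.8],[[0,0,0],[0.14,0.89,-0.95],0.8],[[0,0,0],[0.14,0.89,-0.95],0.8]]}}

```text
time: 36.58
tool_pos: [0.5502, 0.0176, 0.1629]
tcp_rot: [2.39, 2.038, 0.0]
wrist_force: [-0.0, 0.7, -5.6]
width: 0.327
```

```bash
python3 look.py c6.png
python3 - <<'E'
from fit import *
for n in('top','scene'):
    p=cloud(n,np.load(n+'.npy'))
    q=p[box(p,(.40,.70,-.13,.17,.12,.16))]; print(n,len(q),np.median(q,0) if len(q) else '',np.percentile(q[:,2],[5,50,95]))
    try: print(disc(p,np.array([.55,.02]),.145))
    except Exception as e: print(e)
E
```

```text
36.675 [0.55179492 0.01759074 0.16487761] [2.38821812 2.03645243 0.00525648] [-0.01  0.08  1.94 -0.    1.11  0.15]
top 1993 [ 0.5277864  -0.00339047  0.1529784 ] [0.14642988 0.1529784  0.15637056]
(array([ 0.5407045 , -0.01188658,  0.05301688]), np.float64(0.15177107532994227), 152)
scene 2468 [0.56979277 0.04374598 0.15697218] [0.14924951 0.15697218 0.1589552 ]
(array([0.55082562, 0.0173114 , 0.10371667]), np.float64(0.15026810264703003), 136)
```

View pics/c6.png

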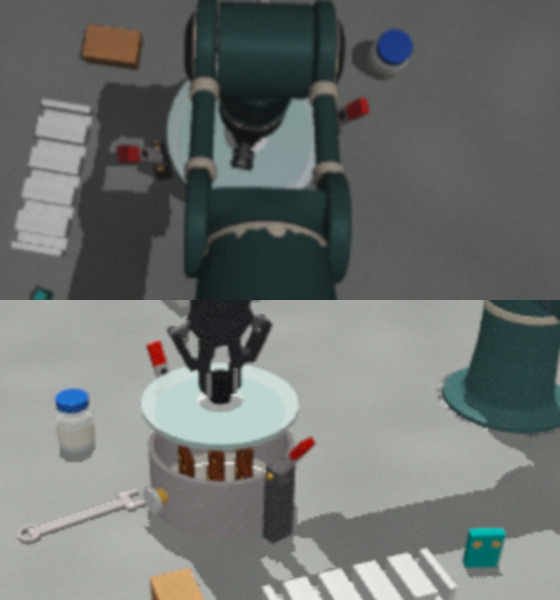

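Run:
```python
from fit import *
for n in('top','scene'):
    p=cloud(n,np.load(n+'.npy'))
    m=box(p,(.40,.70,-.13,.17,.146,.163)); 
    if n=='scene': m[:,:]&=True
    e=(m.astype('uint8')-cv2.erode(m.astype('uint8'),np.ones((3,3),'uint8')))>0
    q=p[e]; r=np.hypot(q[:,0]-.551,q[:,1]-.02); q=q[(r>.094)&(r<.114)]
    a=np.degrees(np.arctan2(q[:,1]-.02,q[:,0]-.55)); print(np.histogram(a,8,(-180,180))[0])
    print(n,len(q),circ(q,(.55,.02),.1025,True),circ(q,(.55,.02),.1025),np.median(p[m][:,2]))
    # plane tilt
    g=p[m]; A=np.c_[g[:,:2]-[.55,.02],np.ones(len(g))]; print(np.linalg.lstsq(A,g[:,2],rcond=None)[0])
```

```text
[ 4 26  0  0  3 36 37  0]
top 106 [0.54954523 0.02001051 0.0995418 ] [0.55166626 0.01743273] 0.15311617612788003
[ 0.00070371 -0.0029149   0.15320422]
[31 15 31 26 38 41 39 27]
scene 248 [0.55227052 0.01964006 0.10168067] [0.55209632 0.01919853] 0.15703900132191745
[-0.00203252 -0.00900288  0.15679669]
```

The lid is level and about 2 mm off centre, well inside the 5 mm clearance. I'll lower it with a small correction.

>>> {"method": "move_arm", "body": {"deltas": [[[0,0,0],[-0.01,0.015,-0.15],0.8],[[0,0,0],[-0.01,0.015,-0.3],0.8],[[0,0,0],[-0.01,0.015,-0.4],0.8],[[0,0,0],[-0.01,0.015,-0.46],0.8],[[0,0,0],[-0.01,0.015,-0.5],0.8],[[0,0,0],[-0.01,0.015,-0.5],0.8]]}}

```text
time: 37.42
tool_pos: [0.5489, 0.0192, 0.112]
tcp_rot: [-2.39, -2.038, 0.0]
wrist_force: [-0.3, -0.3, -5.6]
width: 0.329
```

>>> {"method": "move_arm", "body": {"deltas": [[[0,0,0],[0,0,-0.02],0.8],[[0,0,0],[0,0,-0.04],0.8],[[0,0,0],[0,0,-0.04],0.8]]}}

```text
time: 37.8
tool_pos: [0.5496, 0.0192, 0.1099]
tcp_rot: [2.39, 2.038, 0.002]
wrist_force: [-2.7, 0.1, 3.8]
width: 0.325
```

>>> {"method": "move_arm", "body": {"deltas": [[[0,0,0],[0,0,0],0.3],[[0,0,0],[0,0,0],-0.3],[[0,0,0],[0,0,0],-0.3],[[0,0,0],[0,0,0],-0.3],[[0,0,0],[0,0,0.3],-0.3],[[0,0,0],[0,0,0.7],-0.3],[[0,0,0],[0,0,1],0]]}}

```text
time: 38.67
tool_pos: [0.5494, 0.0192, 0.2099]
tcp_rot: [2.39, 2.038, 0.002]
wrist_force: [0.5, -0.6, -0.6]
width: 0.497
```

>>> {"method": "move_arm", "body": {"deltas": [[[0,0,0],[-0.3,0,0.3],1],[[0,0,0],[-0.7,0,0.4],1],[[0,0,0],[-1,0,0.4],1]]}}

```text
time: 39.05
tool_pos: [0.4485, 0.0192, 0.2496]
tcp_rot: [2.389, 2.038, 0.003]
wrist_force: [0.7, -0.2, 0.2]
width: -0.0
```

>>> {"method": "move_arm", "body": {"deltas": [[[0,0,0],[-0.3,0,0],1],[[0,0,0],[-0.6,0,0],1],[[0,0,0],[-0.6,0,0],1]]}}

```text
time: 39.42
tool_pos: [0.3875, 0.0193, 0.2481]
tcp_rot: [2.39, 2.038, 0.001]
wrist_force: [0.5, -0.4, -0.4]
width: -0.0
```

```bash
python3 look.py c7.png
cat > lidchk.py <<'E'
from fit import *
for n in('top','scene'):
    p=cloud(n,np.load(n+'.npy')); im=cv2.imread('pics/top_l.png')
    m=box(p,(.43,.67,-.09,.13,.092,.112)); m&=(np.hypot(p[...,0]-.55,p[...,1]-.02)<.1)
    g=p[m]; A=np.c_[g[:,:2]-[.55,.02],np.ones(len(g))]; x=np.linalg.lstsq(A,g[:,2],rcond=None)[0]; print(n,len(g),'plane',x,np.percentile(g[:,2],[5,50,95]))
    print(disc(p,np.array([.55,.02]),.100))
    for lo in(.128,): 
        k=p[box(p,(.51,.59,-.02,.06,.13,.147))]; print('knob',len(k),k.mean(0) if len(k) else '')
E
python3 lidchk.py
```

```text
39.525 [0.38937693 0.01922768 0.24857502] [2.38950847e+00 2.03798697e+00 1.91795569e-03] [-0.01 -0.32  2.14  0.    1.32  0.14]
top 3205 plane [-0.00216884 -0.00040911  0.1002585 ] [0.09698219 0.10022362 0.10361519]
(array([0.55154282, 0.01869404, 0.09974921]), np.float64(0.10020133126892083), 279)
knob 99 [0.54849552 0.01964359 0.13972709]
scene 2206 plane [-0.00107776 -0.00311003  0.1028812 ] [0.10076035 0.10281345 0.10501373]
(array([0.55124693, 0.02093872, 0.10160356]), np.float64(0.10264288860585422), 374)
knob 88 [0.55156087 0.02481259 0.13978934]
```

View pics/c7.png

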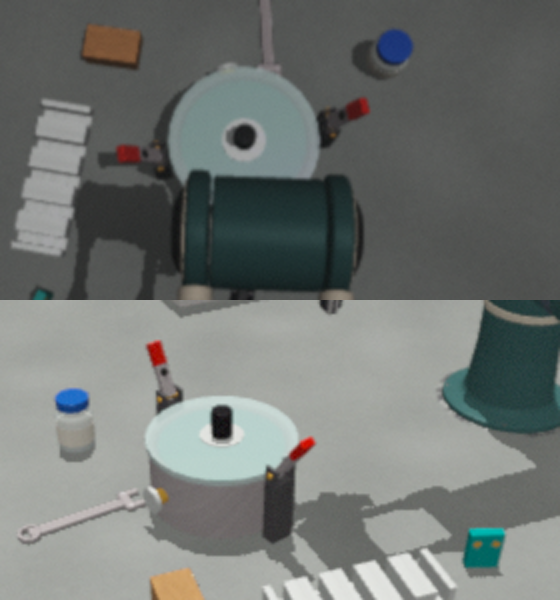

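The lid is flat: its disc top is at z ≈ 0.100, tilt under 0.3°, and it is centred on the chamber. For the left clamp I'll push the bar over with closed fingers, starting from outside.

>>> {"method": "move_arm", "body": {"deltas": [[[0,0,0],[0.2,0.4,0],1],[[0,0,0],[0.4,0.8,0],1],[[0,0,0],[0.6,1,0],1],[[0,0,0],[0.6,1,0],1]], "grip_force": 40}}

```text
time: 40.02
tool_pos: [0.4506, 0.1205, 0.2479]
tcp_rot: [-2.388, -2.041, 0.001]
wrist_force: [-0.8, -0.1, 0.0]
width: -0.002
```

>>> {"method": "move_arm", "body": {"deltas": [[[0,0,0],[0.1,0.4,0],1],[[0,0,0],[0.4,0.86,0],1],[[0,0,0],[0.62,0.86,0],1],[[0,0,0],[0.62,0.86,-0.4],1],[[0,0,0],[0.62,0.86,-0.93],1],[[0,0,0],[0.62,0.86,-0.93],1],[[0,0,0],[0.62,0.86,-0.93],1]]}}

```text
time: 40.9
tool_pos: [0.5118, 0.205, 0.1567]
tcp_rot: [2.391, 2.037, 0.002]
wrist_force: [-0.3, 1.5, 0.1]
width: 0.002
```

>>> {"method": "move_arm", "body": {"deltas": [[[0,0,0],[0.03,-0.13,0.01],1],[[0,0,0],[0.06,-0.26,0.02],1],[[0,0,0],[0.08,-0.39,0.03],1],[[0,0,0],[0.1,-0.46,0.06],1],[[0,0,0],[0.11,-0.53,0.09],1],[[0,0,0],[0.13,-0.6,0.1],1],[[0,0,0],[0.15,-0.67,0.1],1],[[0,0,0],[0.16,-0.74,0.09],1],[[0,0,0],[0.18,-0.83,0.05],1],[[0,0,0],[0.2,-0.92,0],1],[[0,0,0],[0.2,-0.92,0],1]]}}

```text
time: 42.28
tool_pos: [0.5308, 0.1119, 0.1546]
tcp_rot: [2.391, 2.037, -0.002]
wrist_force: [-0.8, -1.0, 0.5]
width: -0.0
```

```bash
python3 look.py c8.png
```

```text
42.375 [0.53087756 0.1123317  0.15501413] [ 2.38998828e+00  2.03783462e+00 -1.79253544e-03] [ 0.16  0.08  1.97 -0.    1.1   0.32]
```

View pics/c8.png

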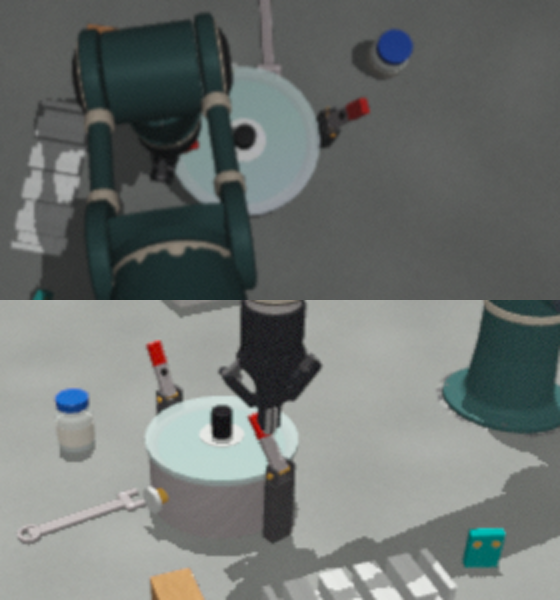

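The left bar, with its red end at about (257,425) in the lower half, is past upright and leaning inward with the fingers behind it. I'll continue the arc down.

>>> {"method": "move_arm", "body": {"deltas": [[[0,0,0],[0.02,-0.07,-0.07],1],[[0,0,0],[0.03,-0.14,-0.15],1],[[0,0,0],[0.04,-0.19,-0.24],1],[[0,0,0],[0.05,-0.23,-0.34],1],[[0,0,0],[0.05,-0.23,-0.4],1],[[0,0,0],[0.05,-0.23,-0.43],1],[[0,0,0],[0.05,-0.23,-0.45],1],[[0,0,0],[0.05,-0.23,-0.45],1]]}}

```text
time: 43.38
tool_pos: [0.5358, 0.0899, 0.1109]
tcp_rot: [2.39, 2.039, -0.002]
wrist_force: [-1.6, -2.1, 7.5]
width: -0.003
```

>>> {"method": "move_arm", "body": {"deltas": [[[0,0,0],[0,0,-0.01],1],[[0,0,0],[0,0,-0.02],1],[[0,0,0],[0,0,-0.02],1]]}}

```text
time: 43.75
tool_pos: [0.5359, 0.0899, 0.1107]
tcp_rot: [2.389, 2.039, -0.001]
wrist_force: [-5.9, -3.9, 17.6]
width: -0.001
```

>>> {"method": "move_arm", "body": {"deltas": [[[0,0,0],[0,0,0.3],1],[[0,0,0],[0,0,0.7],1],[[0,0,0],[0,0,1],1]]}}

```text
time: 44.12
tool_pos: [0.535, 0.0909, 0.2088]
tcp_rot: [-2.389, -2.038, 0.001]
wrist_force: [-0.5, -0.0, -0.9]
width: 0.002
```

>>> {"method": "move_arm", "body": {"deltas": [[[0,0,0],[0,-0.1,0.42],1],[[0,0,0],[0.1,-0.5,0.42],1],[[0,0,0],[0.2,-0.9,0.42],1]]}}

```text
time: 44.5
tool_pos: [0.5555, 0.0004, 0.2503]
tcp_rot: [-2.388, -2.04, -0.0]
wrist_force: [-0.3, 0.5, -0.1]
width: 0.002
```

>>> {"method": "move_arm", "body": {"deltas": [[[0,0,0],[0.1,-0.4,0],1],[[0,0,0],[0.2,-0.9,0],1],[[0,0,0],[0.2,-0.9,0],1]]}}

```text
time: 44.88
tool_pos: [0.5754, -0.092, 0.2489]
tcp_rot: [-2.393, -2.033, 0.002]
wrist_force: [-0.1, 0.4, -0.7]
width: 0.001
```

>>> {"method": "move_arm", "body": {"deltas": [[[0,0,0],[0.1,-0.4,0],1],[[0,0,0],[0.15,-0.75,0],1],[[0,0,0],[0.15,-0.75,0],1],[[0,0,0],[0.15,-0.75,-0.4],1],[[0,0,0],[0.15,-0.75,-0.95],1],[[0,0,0],[0.15,-0.75,-0.95],1],[[0,0,0],[0.15,-0.75,-0.95],1]]}}

```text
time: 45.75
tool_pos: [0.5915, -0.1638, 0.1566]
tcp_rot: [2.389, 2.039, 0.001]
wrist_force: [0.8, 0.7, 1.0]
width: 0.001
```

```bash
python3 look.py c9.png
```

```text
45.85 [ 0.59286313 -0.16469917  0.15840276] [2.38681092 2.03687383 0.0041591 ] [-0.31  0.2   1.82  0.    1.12 -0.15]
```

View pics/c9.png

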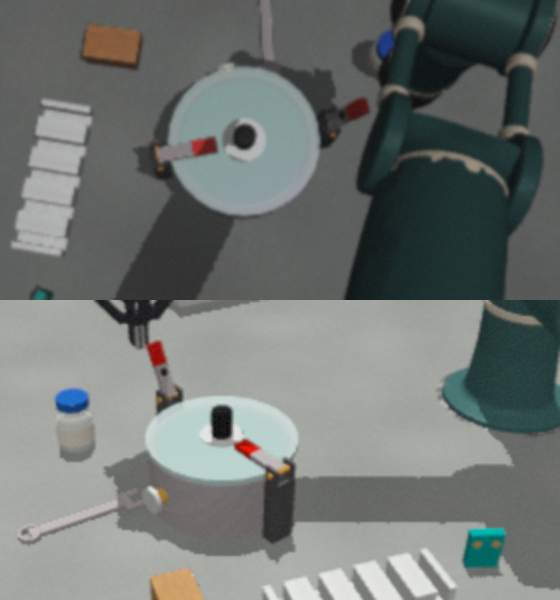

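The left clamp lies flat on the lid, and the fingers are outside the right clamp's tip. Now the mirrored push.

>>> {"method": "move_arm", "body": {"deltas": [[[0,0,0],[-0.03,0.13,0.01],1],[[0,0,0],[-0.06,0.26,0.02],1],[[0,0,0],[-0.08,0.39,0.03],1],[[0,0,0],[-0.1,0.46,0.06],1],[[0,0,0],[-0.11,0.53,0.09],1],[[0,0,0],[-0.13,0.6,0.1],1],[[0,0,0],[-0.15,0.67,0.1],1],[[0,0,0],[-0.16,0.74,0.09],1],[[0,0,0],[-0.18,0.83,0.05],1],[[0,0,0],[-0.2,0.92,0],1],[[0,0,0],[-0.2,0.92,0],1]]}}

```text
time: 47.22
tool_pos: [0.5705, -0.0714, 0.1547]
tcp_rot: [-2.388, -2.038, -0.001]
wrist_force: [-0.6, -0.0, -0.7]
width: 0.004
```

```bash
python3 look.py c10.png
```

```text
47.325 [ 0.57067177 -0.07178489  0.15503387] [-2.38893565e+00 -2.03789426e+00 -7.06464416e-04] [-0.17  0.14  1.9   0.    1.1  -0.01]
```

View pics/c10.png

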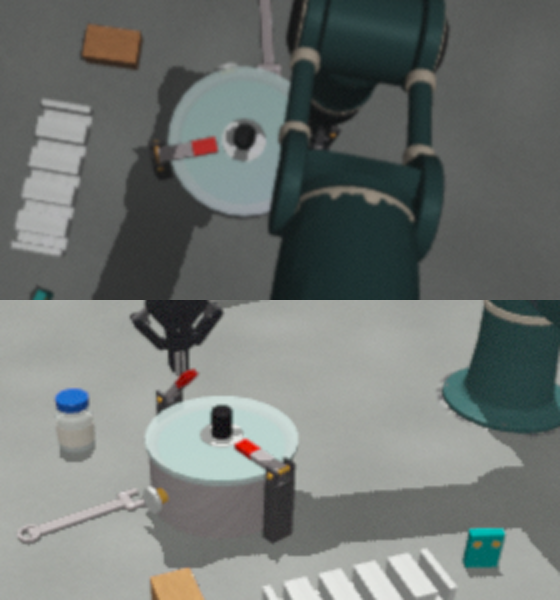

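The right bar now leans inward at about 50°, with the fingers behind it. I'll push it down.

>>> {"method": "move_arm", "body": {"deltas": [[[0,0,0],[-0.02,0.07,-0.07],1],[[0,0,0],[-0.03,0.14,-0.15],1],[[0,0,0],[-0.04,0.19,-0.24],1],[[0,0,0],[-0.05,0.23,-0.34],1],[[0,0,0],[-0.05,0.23,-0.4],1],[[0,0,0],[-0.05,0.23,-0.43],1],[[0,0,0],[-0.05,0.23,-0.45],1],[[0,0,0],[-0.05,0.23,-0.46],1],[[0,0,0],[-0.05,0.23,-0.46],1]]}}

```text
time: 48.45
tool_pos: [0.5656, -0.0493, 0.1108]
tcp_rot: [-2.39, -2.037, -0.0]
wrist_force: [-4.9, 3.7, 12.6]
width: -0.003
```

>>> {"method": "move_arm", "body": {"deltas": [[[0,0,0],[0,0,-0.01],1],[[0,0,0],[0,0,-0.01],1]]}}

```text
time: 48.7
tool_pos: [0.5656, -0.0493, 0.1107]
tcp_rot: [-2.39, -2.037, -0.0]
wrist_force: [-7.0, 4.4, 17.4]
width: -0.002
```

>>> {"method": "move_arm", "body": {"deltas": [[[0,0,0],[0,0,0.3],1],[[0,0,0],[0,0,0.7],1],[[0,0,0],[0,0,1],1]]}}

```text
time: 49.08
tool_pos: [0.5657, -0.0505, 0.2091]
tcp_rot: [2.39, 2.038, -0.001]
wrist_force: [-0.4, 0.4, -0.0]
width: 0.002
```

>>> {"method": "move_arm", "body": {"deltas": [[[0,0,0],[-0.3,-0.3,0.4],1],[[0,0,0],[-0.6,-0.6,0.4],1],[[0,0,0],[-0.9,-0.9,0.4],1],[[0,0,0],[-0.9,-0.9,0.4],1]]}}

```text
time: 49.58
tool_pos: [0.4736, -0.1416, 0.2476]
tcp_rot: [-2.393, -2.034, 0.003]
wrist_force: [1.0, 0.3, -0.0]
width: -0.004
```

>>> {"method": "move_arm", "body": {"deltas": [[[0,0,0],[0,-0.4,0],1],[[0,0,0],[0,-0.9,0],1],[[0,0,0],[0,-0.9,0],1]]}}

```text
time: 49.95
tool_pos: [0.476, -0.2321, 0.2476]
tcp_rot: [-2.394, -2.034, 0.002]
wrist_force: [0.3, 0.4, -0.2]
width: -0.0
```

>>> {"method": "move_arm", "body": {"deltas": [[[0,0,0],[0,-0.4,0],1],[[0,0,0],[0,-0.9,0],1],[[0,0,0],[0,-0.9,0],1],[[0,0,0],[0,-0.9,0],1]]}}

```text
time: 50.45
tool_pos: [0.476, -0.3186, 0.2475]
tcp_rot: [-2.389, -2.037, -0.0]
wrist_force: [-0.9, 1.0, -0.2]
width: 0.003
```

```bash
python3 look.py c11.png; python3 lidchk.py
python3 - <<'E'
from fit import *
for n in('top','scene'):
    p=cloud(n,np.load(n+'.npy'))
    im=(snap(n)[0])[:,:,::-1]; h=cv2.cvtColor(np.ascontiguousarray(im),cv2.COLOR_BGR2HSV)
    m=((h[...,0]<6)|(h[...,0]>174))&(h[...,1]>150)&(h[...,2]>60)&box(p,(.4,.7,-.2,.25,.09,.25))
    k,l,st,ce=cv2.connectedComponentsWithStats(m.astype('uint8'))
    for i in range(1,k):
        if st[i,4]>8: q=p[l==i]; print(n,'red',st[i,4],q.mean(0).round(4),q[:,2].min().round(4),q[:,2].max().round(4))
E
```

```text
50.55 [ 0.47608473 -0.31824972  0.24786026] [-2.38814671e+00 -2.03938428e+00 -2.77751409e-04] [-0.63  0.06  1.81  0.    1.27 -0.48]
top 3883 plane [-0.00019484 -0.00094776  0.10072878] [0.09696794 0.10029605 0.10834344]
(array([0.54917491, 0.01877757, 0.10080502]), np.float64(0.10011830653585853), 407)
knob 101 [0.5483077  0.01950127 0.13958408]
scene 2016 plane [-0.00178435 -0.00193911  0.10316669] [0.1009165  0.10289857 0.10617582]
(array([0.55156536, 0.02220376, 0.10076887]), np.float64(0.10268843979397106), 401)
knob 89 [0.55174239 0.02452039 0.13979739]
top red 71 [ 0.5604 -0.0351  0.1119] 0.1082 0.1157
top red 71 [0.5365 0.0725 0.1119] 0.1083 0.1156
scene red 60 [ 0.5649 -0.0297  0.1131] 0.1072 0.1167
scene red 56 [0.5422 0.0751 0.1131] 0.1072 0.1164
```

View pics/c11.png

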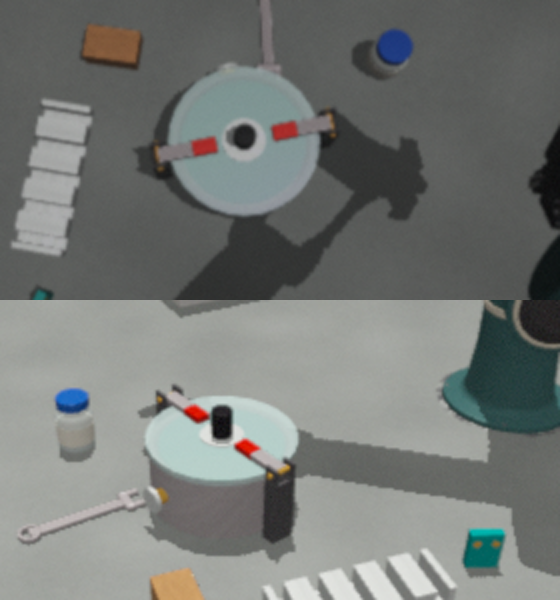

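Both clamps lie level with their top faces at about z = 0.111–0.112. The lid is flat and centred, and the bystanders haven't moved. I'll hand in.

```bash
python3 -c "
from workcell import order; print(order.finish_job())"
```

```text
the job is handed in; nothing more can be done
None
```

The job is done and handed in at about 51 s of the 210 s allowed. All five brown spacers are in the chamber, the lid is seated, and both clamps are down over it. I moved the spacers first, then the lid, then the left clamp and the right clamp.

- **Spacers:** the last look before the lid went on showed all five standing in the chamber and the rack empty.
- **Lid:** its disc top measures 100 mm above the bench in the top view, which is the seated height. The tilt is under 0.2°, and it is centred on the chamber to within about 1 mm.
- **Clamps:** both pressed down to a hard stop with 17–18 N. The two cameras put their top faces at about 112–113 mm, against 111 mm expected.
- **Bystanders:** the jar and wrench sit where they were in the last picture, and so does the cardboard box as far as it was in view. I never approached the green or turquoise look-alikes. I checked these by eye only, and the last picture left out the green ones.

**Disagreements:**
- The two cameras differed by 2–5 mm throughout, and I used their mean.
- The scene camera read the lid about 2.5 mm higher than the top camera did.
- I set down the fifth spacer about 10 mm from where I planned, because a move fell short, but it still stands clear inside the chamber.

I did not notice the lid being knocked aside or the grip slackening.

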